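# Count to the third gap and push the capsule carton home

## Robot

A 6-joint arm with a two-finger parallel gripper is mounted at the origin on the work surface. World frame = base frame: x ahead of the robot, y to its left, z up, the work surface at z = 0. Lengths are in m, angles in rad, forces in N, time in s.
With the tool pointing down it reaches from about 0.325 to 0.9 m from the base axis. Payload 6.1 kg.
Tool frame: the origin (TCP) lies at the very end of the fingers, on their centre line; the grasp point (between the pads) lies 19 mm behind it (pinch_z is the distance from the TCP to the grasp point, in m); x points along the fingers, y is the direction in which the jaws open and shut, and the axes are right-handed (so a half turn about x gives the same grasp; the last joint's range is limited). The gripper opens to 87 mm and grips with 3 to 60 N. Pads are 19 mm wide; open, the fingers measure 117 mm over their backs; the gripper's body (75 mm by 190 mm) begins 51 mm behind the grasp point.
Start: joints at [-1.438, 0.22, 1.526, -0, 1.395, -0.126], TCP at [0.16, -0.604, 0.192] pointing down, gripper open.
Joint ranges: [-2.98, 2.98], [-0.91, 2.08], [0.09, 2.57], [-1.24, 4.39], [0.2, 2.65], [-2.68, 2.68]. Speed limits (rad/s): [2.57, 2.57, 3.01, 3.14, 3.14, 3.14].

## Interface

Orientations are given as a unit quaternion [x, y, z, w].
In Python, from rig import * gives the robot as it stands. The module is installed in compiled form; this text tells all that it offers. Calls block until the motion is done:
- movep(position, orientation): joint-space move of the TCP to a pose.
- move_l(position, frame=None, rate=0.15): straight line of the TCP; frame=None keeps the orientation; rate is the mean speed in m/s.
- goto_joints(angles): joint-space move.
- move_gripper(opening, newtons=None): opening from 0.0 (shut) to 1.0 (fully open); newtons is the grip in N (None keeps the last); returns when the fingers have stopped.
- hold(seconds).
- ik(position, orientation): joint angles nearest the present ones, or None.
- read_state(): the state.
- capture(name): name is "scene" or "top" or "wrist"; returns (picture, depth): 384x512x3 uint8, blue, green, red; 384x512 float32, m along the optical axis (not along the pixel's ray), 0 where there is no reading.
- calibration(name): a dict with "intrinsics" (3x3 intrinsics, pixels), "k1" (the pictures are not rectified: a ray, as slopes to the right and down, at radius r is drawn at 1 + k1 r^2 times it, then the intrinsics apply), "extrinsics" (4x4, takes a point from world to camera coordinates). Camera axes: x right, y down, z forward; pixel columns grow to the right and rows downward; lengths in m; the calibration is good to about 2 mm. A picture is of the moment at which its call begins: read the wrist's pose just before it. calibration takes no time and is no camera call; for the wrist camera it gives the pose at the moment of the call.
A pose or a line that the arm cannot do raises PlanningError and nothing moves.
- finish_job(): hands the job in, once; it reports no verdict.
The state is a dict: "clock": time; "q": joint angles; "dq": joint speeds; "tau": joint torques, N m; "tcp_pos": TCP position; "eef_rot": TCP orientation; "ft_force": force on the tool from outside, world axes, zero at the start; "ft_torque": the same for the moment, N m; "grip_width": opening from 0.0 (shut) to 1.0 (fully open).
Only numpy, scipy, OpenCV 4.12 (cv2) and the standard library are available. Lean on these libraries where they do the work, as an engineer would, in place of code of your own. Each camera call takes 0.05 s, during which the arm holds its last target. There are 200 camera calls.

## Task

Put the loose carton of coffee capsules away in the third gap of the steel rack, counted from the left as the robot faces it; gaps that are already taken count too. First count off the gaps by running one fingertip lightly along the rack's front rail from the left end, over the first gap, the second and the third; then slide the carton over the worktop and push it into that third gap until it is fully home against the back. Only push with the fingers: do not pinch, lift or tip the carton, do not put it into any other gap on the way, leave everything else where it stands, and finish with the hand clear.

Things in the scene. Friction and masses are not known exactly. Their poses are not given: they have to be found in the camera images.
- rack: Steel lane rack, 132 deep (x), 389 wide (y), 64 mm high, fixed, no floor: cartons slide in on the worktop. Seven dividers 64 mm apart leave six gaps, 59 mm wide at the mouth; 2, 5, 6 from the left hold cartons. Origin: underside centre; +x away from the robot (way in), +y left. Gap centres y = +160, +96, +32, -32, -96, -160 mm. Dividers' front edges x = -66 mm, 52 mm high; back stop face x = +62, 38 high.
- rail_1: Stretch of the front rail over the first gap from the left: rigid round steel bar, 8 mm diameter, 64 mm long along the rack's y. Origin: middle of its axis, at x = -56, y = +160, z = 60 mm in the rack's frame; its top is 64 mm above the worktop. The six stretches join into one smooth straight rail across the dividers' tops, with a black 11 mm end cap at either end.
- rail_2: The same, over the second gap (y = +96 mm in the rack's frame).
- rail_3: The same, over the third gap (y = +32 mm in the rack's frame).
- carton: The loose carton, the only one outside the rack, in front of its right half: plain brown box, 135 long (x), 50 wide (y), 45 mm high, 80 to 150 g, slides on the worktop. Origin: centre of its underside; +x end roughly towards the rack. Passes 11 mm under the rail. Fully home its near end stands 7 mm out beyond the dividers' front edges (origin at x = -5.5 mm in the rack's frame).
- carton_b: A brown cardboard carton, 128 x 48 x 40 mm. Standing in one of the gaps of the rack that are already taken (the second, fifth and sixth from the left; which carton is in which varies). Leave alone. Origin: centre of its underside; x along its length.
- carton_c: A brown cardboard carton, 128 x 50 x 45 mm. Standing in one of the gaps of the rack that are already taken (the second, fifth and sixth from the left; which carton is in which varies). Leave alone. Origin: centre of its underside; x along its length.
- carton_d: A white carton, 128 x 44 x 46 mm. Standing in one of the gaps of the rack that are already taken (the second, fifth and sixth from the left; which carton is in which varies). Leave alone. Origin: centre of its underside; x along its length.
- mug: White mug standing in front of the rack's left end, 78 mm diameter, 92 mm high, with a handle on its own +y side. Leave alone. Origin: centre of its underside.
- jar: Closed brown glass jar with a steel lid, 68 mm diameter, 95 mm high, standing to the right of the rack's front. Leave alone. Origin: centre of its underside.
- spoon: Steel spoon, 150 mm long, lying flat on the worktop left of the mug. Leave alone. Origin: middle of its underside; x along its length.
Things that resemble listed ones, but are neither listed nor needed, are in the scene too. What is shaped like the carton but blue, purple or red is not meant.

How it is judged:
By the outcome, as a careful person would: the job done as asked, in the order asked, and still so for the second after the job is handed in, with the robot touching nothing.
It also fails if it takes over 67 s, if anything falls off the work surface, if the arm or the gripper's body presses on something with over 40 N, if the wrist force passes 120 N, or if a joint passes its speed limit or range.

## Working session

There is one attempt and no reset: what is moved stays moved. The work goes in short steps, each a Python script; the robot and the scene stay as the last script left them, time stands still between calls to the robot, and variables do not carry over. Pictures are saved under pics/ and viewed, about 8 in all and at most 12, crops included, and the job is handed in when it is done.

```bash
mkdir -p pics
cat > h.py <<'E'
from rig import *
import numpy as np, cv2
def px2w(cal,uv,z=None,d=None):
    K=np.array(cal["intrinsics"]);k1=cal["k1"];T=np.array(cal["extrinsics"])
    p=np.array([(uv[0]-K[0,2])/K[0,0],(uv[1]-K[1,2])/K[1,1]]);s=p.copy()
    for _ in range(20): s=p/(1+k1*(s@s))
    R=T[:3,:3];c=-R.T@T[:3,3];ray=R.T@np.array([s[0],s[1],1])
    if d is None: d=(z-c[2])/ray[2]
    return c+d*ray
def w2px(cal,w):
    K=np.array(cal["intrinsics"]);T=np.array(cal["extrinsics"])
    c=T[:3,:3]@np.array(w)+T[:3,3];s=c[:2]/c[2];s=s*(1+cal["k1"]*(s@s))
    return K[0,0]*s[0]+K[0,2],K[1,1]*s[1]+K[1,2]
E
python3 - <<'E'
from h import *
import pickle
for n in("scene","top"):
    c=calibration(n);p,d=capture(n);np.savez(f"{n}.npz",p=p,d=d);pickle.dump(c,open(f"{n}.pkl","wb"))
    cv2.imwrite(f"pics/{n}.png",cv2.resize(p,(800,600)))
    T=np.array(c["extrinsics"]);print(n,-T[:3,:3].T@T[:3,3],c["k1"],c["intrinsics"][0])
s=read_state();print(s["clock"],s["tcp_pos"],s["eef_rot"],s["ft_force"],s["grip_width"])
E
```

```text
scene [ 0.95489879 -0.17721165  0.93526558] -0.02674474862095321 [363.92368534   0.         254.35186125]
top [0.41236028 0.0062257  0.99508107] 0.019244060775023667 [357.15096609   0.         252.83836671]
0.1 [ 0.15987673 -0.60357577  0.19062673] [ 0.70119495  0.0918705  -0.70119357  0.09062577] [ 0.19582255  0.69589925 -0.69948938] 1.0007140096490788
```

View pics/scene.png

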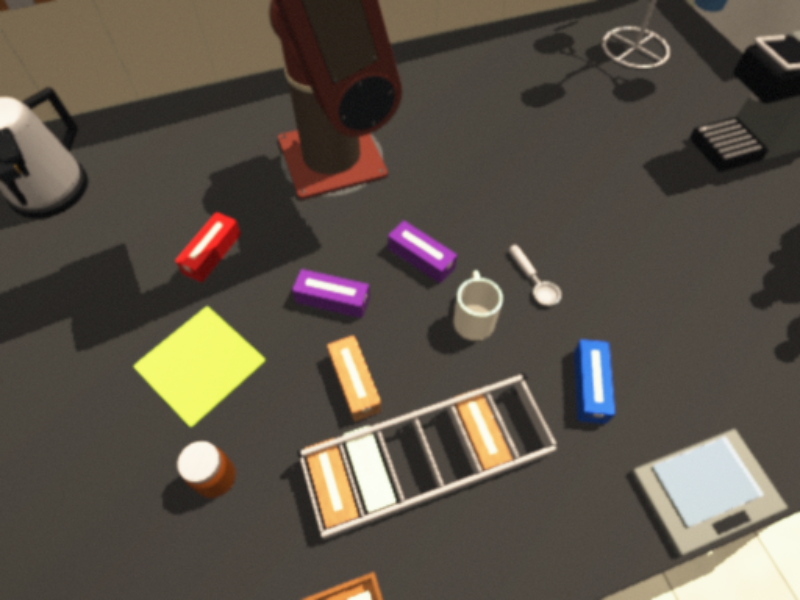

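View pics/top.png

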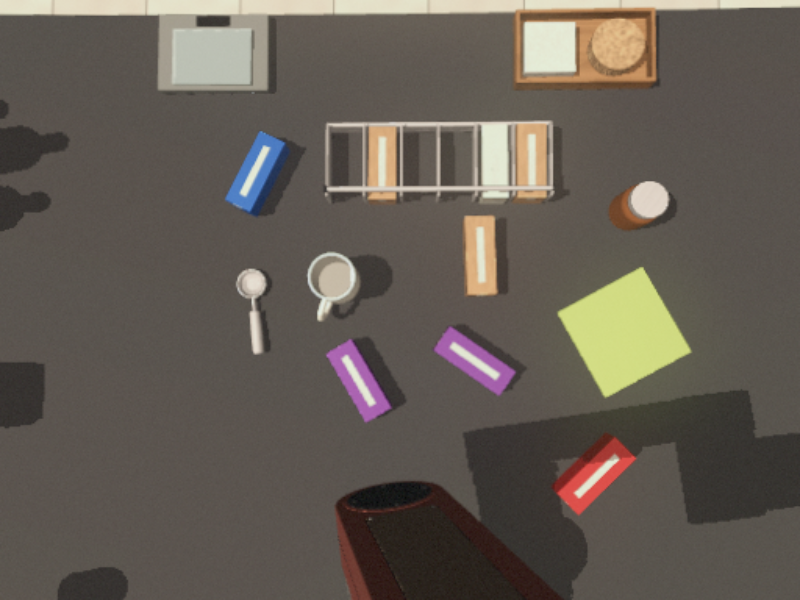

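The scene picture shows the rack and loose cartons. In the top picture (800x600) the rack is at (327–553, 122–200). The candidates for the loose carton are brown (480,255), blue (257,173), purple (358,381) and (475,360), and red (595,475). The brown one at (480,255) fits: it is plain brown, outside the rack, and in front of its right half. I'll confirm it in a crop.

Run:
```python
import cv2,numpy as np
p=np.load("top.npz")["p"]
c=p[68:198,192:365]
cv2.imwrite("pics/crop1.png",cv2.resize(c,None,fx=4.5,fy=4.5,interpolation=cv2.INTER_CUBIC))
```

```text
(no output)
```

View pics/crop1.png

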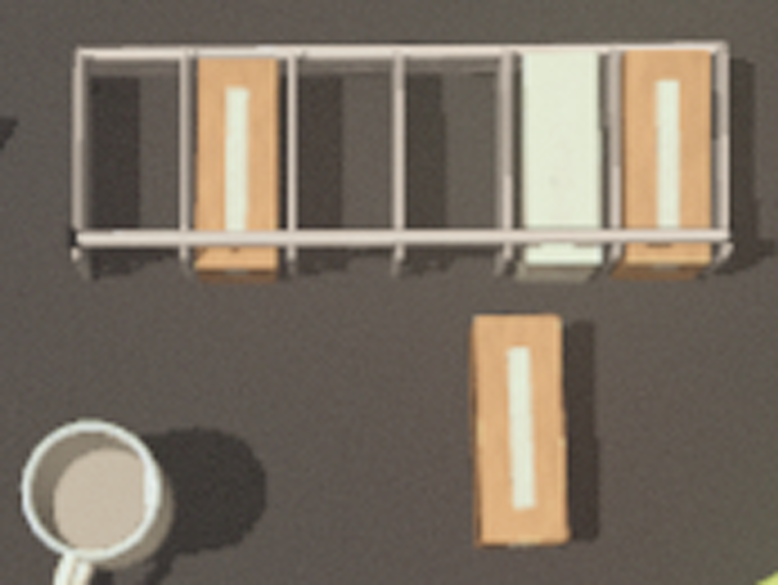

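The crop confirms it: the brown carton's top corners are at (473,316), (559,315), (568,545) and (478,545). The rail runs from (77,239) to (728,237), with dividers at u=187, 292, 399 and 506. Gap 2 holds a brown carton, gap 5 the white one and gap 6 a brown one, so gap 3 lies between u=292 and 399 and is empty.

Run:
```python
from h import *
import pickle
c=pickle.load(open("top.pkl","rb"))
f=lambda u,v:(192+(u+.5)/4.5-.5,68+(v+.5)/4.5-.5)
for n,l,z in(("rail",[(72,239),(187,239),(292,238),(399,238),(506,237),(613,237),(732,236)],.062),("carton",[(473,316),(559,315),(568,545),(478,545)],.045),("mugrim",[(22,490),(160,490),(90,422)],.092),("back",[(76,52),(724,48)],.06)):
    for uv in l: print(n,uv,px2w(c,f(*uv),z).round(4))
print("mug handle end",px2w(c,(320*.64,318*.64),.05), "jar",px2w(c,(649*.64,200*.64),.095))
s=read_state();print(s["q"])
# feasibility
def rot(yaw):
    from scipy.spatial.transform import Rotation as R
    x=np.array([0,0,-1.]);y=np.array([-np.sin(yaw),np.cos(yaw),0]);return R.from_matrix(np.c_[x,y,np.cross(x,y)]).as_quat()
for yaw in(-1.57,-.78,0,.78,1.57,3.14):
    print(yaw,[ (None if (q:=ik(p,rot(yaw))) is None else np.round(q,2)) for p in([.6,.15,.1],[.55,0,.03],[.6,-.15,.03])])
```

```text
rail (72, 239) [0.6611 0.1481 0.062 ]
rail (187, 239) [0.661  0.0803 0.062 ]
rail (292, 238) [0.6614 0.0186 0.062 ]
rail (399, 238) [ 0.6612 -0.0441  0.062 ]
rail (506, 237) [ 0.6615 -0.1066  0.062 ]
rail (613, 237) [ 0.6613 -0.1689  0.062 ]
rail (732, 236) [ 0.6615 -0.2377  0.062 ]
carton (473, 316) [ 0.6187 -0.089   0.045 ]
carton (559, 315) [ 0.6191 -0.1399  0.045 ]
carton (568, 545) [ 0.4822 -0.1445  0.045 ]
carton (478, 545) [ 0.4821 -0.0916  0.045 ]
mugrim (22, 490) [0.5095 0.1706 0.092 ]
mugrim (160, 490) [0.5096 0.0924 0.092 ]
mugrim (90, 422) [0.5482 0.1324 0.092 ]
back (76, 52) [0.7736 0.147  0.06  ]
back (724, 48) [ 0.7735 -0.2345  0.06  ]
mug handle end [0.44201367 0.15539665 0.05      ] jar [ 0.63164995 -0.3807267   0.095     ]
[-1.43808246e+00  2.21175584e-01  1.52750126e+00  7.89651543e-06
  1.39467612e+00 -1.26098050e-01]
-1.57 [array([ 0.12,  0.28,  1.63, -0.  ,  1.23,  0.12]), array([-0.14,  0.22,  1.85, -0.  ,  1.07, -0.14]), array([-0.37,  0.37,  1.67, -0.  ,  1.11, -0.37])]
-0.78 [array([ 0.12,  0.28,  1.63, -0.  ,  1.23, -0.67]), array([-0.14,  0.22,  1.85, -0.  ,  1.07, -0.93]), array([-0.37,  0.37,  1.67, -0.  ,  1.11, -1.16])]
0 [array([ 0.12,  0.28,  1.63, -0.  ,  1.23, -1.45]), array([-0.14,  0.22,  1.85, -0.  ,  1.07, -1.71]), array([-0.37,  0.37,  1.67, -0.  ,  1.11, -1.94])]
0.78 [array([ 0.12,  0.28,  1.63, -0.  ,  1.23, -2.23]), array([-0.14,  0.22,  1.85, -0.  ,  1.07, -2.49]), None]
1.57 [None, None, None]
3.14 [array([ 0.12,  0.28,  1.63, -0.  ,  1.23,  1.69]), array([-0.14,  0.22,  1.85, -0.  ,  1.07,  1.43]), array([-0.37,  0.37,  1.67, -0.  ,  1.11,  1.2 ])]
```

Everything agrees with the given sizes:
- **Rack:** yaw about 0, origin about (0.717, -0.044). The rail axis is at x=0.661 with its left end at y≈0.148, and gap 3 is centred on y=-0.012.
- **Carton:** centre (0.5505, -0.116), yaw about 1.5°, measured 137x52 mm against 135x50 given.

Next I trace the rail with one fingertip, keeping the jaws along x and half shut so the other finger hangs free in front.

```bash
cat >> h.py <<'E'
from scipy.spatial.transform import Rotation as R
def rot(yaw):
    x=np.array([0,0,-1.]);y=np.array([-np.sin(yaw),np.cos(yaw),0]);return R.from_matrix(np.c_[x,y,np.cross(x,y)]).as_quat()
F=lambda:np.array(read_state()["ft_force"])
E
python3 - <<'E'
from h import *
X=.636;Y=.138
move_gripper(.4)
movep([X-.05,Y-.05,.2],rot(-np.pi/2))
move_l([X,Y,.085],rate=.15); hold(.2)
b=np.mean([F() for _ in range(5)],0); print("bias",b,read_state()["grip_width"],read_state()["clock"])
z=.072; move_l([X,Y,z],rate=.05)
while z>.058 and F()[2]-b[2]<1.0:
    z-=.0007; move_l([X,Y,z],rate=.02)
print("contact z",z,read_state()["tcp_pos"],F()-b)
if z>.058:
    y=Y
    while y>-.0299:
        y=max(y-.008,-.030); fz=F()[2]-b[2]
        z+= -.0005 if fz<.8 else (.0004 if fz>3 else 0)
        move_l([X,y,z],rate=.05)
        print(round(y,3),round(z,4),(F()-b).round(2))
        if z<.058: break
    hold(.1); move_l([X,y,.12],rate=.12)
else: move_l([X,Y,.12])
print(read_state()["clock"])
p,d=capture("top");cv2.imwrite("pics/t2.png",cv2.resize(p[60:200,150:365],None,fx=3.5,fy=3.5))
E
```

```text
bias [-0.29182809  0.29597846  0.11843819] 0.39848072242553756 5.3
contact z 0.06779999999999996 [0.6359271  0.13800211 0.06772052] [0.1204355  0.25792771 1.03898313]
0.13 0.0678 [ 0.94  0.34 -0.05]
0.122 0.0673 [0.66 0.02 0.04]
0.114 0.0668 [ 0.55 -0.71 -0.88]
0.106 0.0663 [ 0.35 -0.71 -0.31]
0.098 0.0658 [ 0.52 -0.33 -0.26]
0.09 0.0653 [ 0.64 -0.84 -0.89]
0.082 0.0648 [ 0.5   0.33 -0.45]
0.074 0.0643 [ 0.6   0.29 -0.78]
0.066 0.0638 [ 0.51 -0.43 -0.2 ]
0.058 0.0633 [ 0.47  0.32 -1.03]
0.05 0.0628 [ 0.27 -0.09  0.37]
0.042 0.0623 [-0.15  0.24 -1.01]
0.034 0.0618 [ 0.26 -1.09 -0.35]
0.026 0.0613 [ 0.85 -0.36  0.16]
0.018 0.0608 [1.07 0.27 0.31]
0.01 0.0603 [ 0.15  0.55 -0.25]
0.002 0.0598 [-0.11  1.2   0.38]
-0.006 0.0593 [-0.34 -0.72  0.29]
-0.014 0.0588 [-0.08  0.98 -0.11]
-0.022 0.0583 [-0.11  0.43 -0.24]
-0.03 0.0578 [-0.71  0.54  0.34]
14.45
```

The first "contact" was only force noise, about 0.6 N. The finger sank below the rail's top without any load, so it passed beside the rail. I'll check the real finger offset before trying again.

Run:
```python
from h import *
c=calibration("wrist");p,d=capture("wrist");s=read_state();print(s["tcp_pos"],s["eef_rot"])
np.savez("w.npz",p=p,d=d)
T=np.array(c["extrinsics"]);print(-T[:3,:3].T@T[:3,3])
t=np.array(s["tcp_pos"])
for dx in(-.025,0,.025):print(dx,np.array(w2px(c,t+[dx,0,0]))*1.5)
print("rail",np.array(w2px(c,[.661,-.03,.064]))*1.5)
cv2.imwrite("pics/w1.png",cv2.resize(p,None,fx=1.5,fy=1.5))
```

```text
[ 0.63501222 -0.02981507  0.11856618] [ 0.49950953  0.50068426 -0.50047284  0.499332  ]
[0.63632782 0.04961281 0.31270715]
-0.025 [328.18157606 328.81048993]
0 [382.76349704 328.89031554]
0.025 [437.38307995 328.8989741 ]
rail [428.79880326 292.93504845]
```

View pics/w1.png

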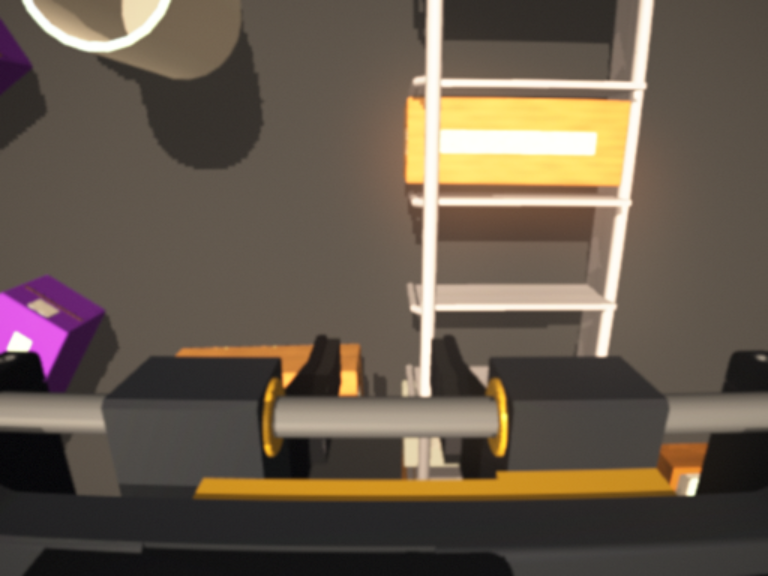

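View pics/t2.png

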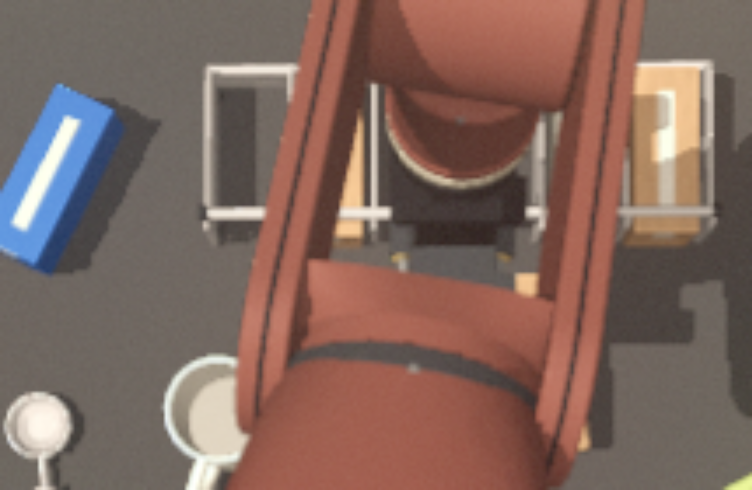

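The wrist picture shows the rail at about (428,293), where the calibration predicts it. The fingertips are at (323,338) and (446,338), so the tips are thinner and further out than I assumed. The depth map should give their true positions.

Run:
```python
from h import *
c=calibration("wrist");d=np.load("w.npz")["d"];s=read_state();t=np.array(s["tcp_pos"]);print(t,s["clock"])
for v in(226,228,232,240,255,270,290):
    r=[]
    for u in range(196,330,3):
        if 0<d[v,u]<.225: r.append(tuple(((px2w(c,(u,v),d=d[v,u])-t)*1000).round().astype(int)))
    print(v,[tuple(map(int,a)) for a in r])
```

```text
[ 0.63501222 -0.02981507  0.11856618] 14.55
226 [(-25, 10, 35), (-23, 10, 35), (-21, 11, 36), (-20, 9, 33), (-18, 9, 32), (-17, 9, 32), (19, 9, 33), (21, 9, 32), (23, 9, 32), (24, 11, 37), (26, 11, 36)]
228 [(-24, 10, 38), (-23, 11, 40), (-21, 10, 37), (-20, 10, 36), (-18, 9, 35), (-17, 9, 34), (19, 10, 36), (21, 9, 34), (23, 9, 36), (24, 11, 38), (26, 11, 39), (27, 10, 37)]
232 [(-25, 10, 43), (-24, 10, 44), (-22, 11, 44), (-21, 10, 42), (-19, 9, 40), (-18, 9, 40), (-17, 6, 35), (19, 9, 41), (20, 9, 41), (22, 9, 41), (23, 11, 43), (25, 11, 45), (27, 10, 43)]
240 [(-25, 11, 54), (-24, 11, 54), (-22, 11, 54), (-21, 10, 51), (-20, 9, 51), (-18, 9, 50), (-17, 9, 50), (-17, 2, 36), (18, 7, 45), (19, 9, 50), (21, 9, 50), (22, 9, 51), (24, 10, 53), (25, 11, 54), (27, 10, 53), (23, 37, 108)]
255 [(-27, 11, 70), (-25, 11, 70), (-24, 11, 69), (-23, 11, 69), (-21, 11, 69), (-21, 9, 66), (-19, 9, 67), (-18, 9, 66), (-17, 5, 58), (-17, 2, 53), (-17, -7, 38), (18, -9, 32), (18, -1, 49), (19, 4, 57), (19, 9, 66), (20, 9, 66), (22, 9, 66), (23, 9, 66), (24, 11, 69), (26, 11, 69), (27, 10, 68), (28,
[... 706 characters left out ...]
32, 117), (22, 33, 118)]
290 [(-16, 27, 119), (-16, 27, 119), (-15, 27, 119), (-14, 26, 117), (-13, 27, 119), (-12, 27, 120), (-11, 27, 119), (-10, 27, 118), (-9, 27, 119), (-9, 27, 119), (-8, 27, 119), (-7, 27, 119), (-6, 27, 119), (-5, 27, 119), (-4, 26, 118), (-3, 27, 119), (-3, 27, 119), (-2, 26, 118), (-1, 26, 118), (0, 27, 119), (1, 26, 118), (2, 27, 119), (3, 27, 119), (3, 27, 119), (4, 26, 118), (5, 26, 118), (6, 27, 119), (7, 27, 119), (8, 27, 119), (9, 27, 119), (9, 27, 119), (10, 26, 118), (11, 27, 119), (12, 27, 119), (13, 27, 119), (14, 27, 119), (15, 27, 119), (16, 27, 119), (16, 27, 119), (17, 27, 119), (18, 27, 119), (19, 27, 119), (20, 26, 118), (21, 27, 120), (22, 26, 118)]
```

The pads sit at ±17.5 mm as expected, but the visible fingers end about 30 mm above the nominal TCP. That explains the miss. I'll feel for the rail with averaged forces, descending gently from the last free height, then trace from the left again.

```bash
cat >> h.py <<'E'
def Fm(n=4):
    a=[]
    for _ in range(n): hold(.01); a.append(F())
    return np.mean(a,0)
E
python3 - <<'E'
from h import *
X=.638;Y=.135
d=np.load("w.npz")["d"];print([(v,int((d[v,280:312]<.225).sum())) for v in range(196,228,3)])
move_l([X,Y,.12],rate=.2); move_l([X,Y,.07],rate=.1);hold(.15)
b=Fm(8);t0=read_state()["clock"];z=.060;move_l([X,Y,z],rate=.05);f=Fm()-b
while z>.026 and np.linalg.norm(f)<2:
    z-=.0008; move_l([X,Y,z],rate=.03); f=Fm(2)-b
print("z",z,read_state()["tcp_pos"],f,(Fm()-b),t0,read_state()["clock"])
E
```

```text
[(196, 0), (199, 0), (202, 0), (205, 1), (208, 0), (211, 0), (214, 0), (217, 0), (220, 0), (223, 4), (226, 17)]
z 0.032799999999999926 [0.63816524 0.1349638  0.03338696] [-3.07201768 -1.06657541  4.72463973] [-2.929161   -0.5908368   5.01732233] 16.3917 25.875
```

Contact came at TCP z=0.033, so the tips end about 31 mm behind the nominal TCP. I'll work with that offset. Now the trace proper.

Run:
```python
from h import *
X=.640;y=.135;z=.0331
b=np.array([-.3,.2,.1])
move_l([X,y,z],rate=.03);f=Fm(3)-b;print(f.round(1),read_state()["clock"])
while y>-.0299:
    z+=-.0006 if f[2]<.8 else -.0003 if f[2]<1.8 else .0003 if f[2]>4.5 else 0
    y=max(y-.0138,-.031)
    move_l([X,y,z],rate=.07);f=Fm(2)-b
    print(round(y,3),round(z,4),f.round(1),read_state()["tcp_pos"][2].round(4))
move_l([X-.02,y,.1],rate=.2);print(read_state()["clock"])
```

```text
[-2.7 -1.   5.4] 26.15
0.121 0.0334 [ 0.7 -1.6  1.9] 0.0334
0.107 0.0334 [ 0.7 -2.2  2.8] 0.0335
0.094 0.0334 [-0.  -2.7  3.1] 0.0334
0.08 0.0334 [-0.1 -3.3  2.4] 0.0335
0.066 0.0334 [ 0.4 -2.7  3. ] 0.0334
0.052 0.0334 [-0.4 -2.7  3. ] 0.0334
0.038 0.0334 [-0.1 -3.   3.5] 0.0334
0.025 0.0334 [ 0.2 -2.5  3.2] 0.0334
0.011 0.0334 [ 0.8 -2.7  3.8] 0.0334
-0.003 0.0334 [-0.1 -2.2  3.4] 0.0334
-0.017 0.0334 [-0.2 -2.7  3.5] 0.0334
-0.031 0.0334 [-0.1 -2.5  4.6] 0.0334
31.05
```

The trace held steady contact at about 3 N over stretches 1 to 3. Before pushing low, I need the true clearance under the gripper body, given the finger-length discrepancy.

Run:
```python
from h import *
c=calibration("wrist");d=np.load("w.npz")["d"];t=np.array(read_state()["tcp_pos"])
for uv in[(100,245),(130,242),(170,242),(120,265),(350,242),(400,242),(420,262),(5,240),(500,240),(15,260),(200,320),(256,335),(212,228),(212,240),(212,250),(205,262),(300,262),(310,280),(75,270)]:
    v=d[uv[1],uv[0]]; print(uv,((px2w(c,uv,d=v)-t)*1000).round() if v>0 else None)
q=read_state()
for p,y in(([.55,-.165,-.005],-np.pi/2),([.45,-.012,0],0),([.64,-.012,0],0)):
    r=ik(p,rot(y));print(p,None if r is None else np.round(r,2))
```

```text
(100, 245) [-46.  38. 112.]
(130, 242) [-38.  37. 110.]
(170, 242) [-26.  38. 110.]
(120, 265) [-35.  38. 124.]
(350, 242) [ 30.  37. 109.]
(400, 242) [ 45.  37. 110.]
(420, 262) [ 45.  37. 122.]
(5, 240) [-82.  36. 107.]
(500, 240) [ 80.  36. 107.]
(15, 260) [-78.  30. 109.]
(200, 320) [-14.  22. 126.]
(256, 335) [  1.  25. 134.]
(212, 228) [-24.  11.  38.]
(212, 240) [-22.  11.  54.]
(212, 250) [-21.   9.  62.]
(205, 262) [-22.  10.  74.]
(300, 262) [20.  9. 72.]
(310, 280) [ 16.  30. 119.]
(75, 270) [-47.  37. 125.]
[0.55, -0.165, -0.005] [-0.43  0.32  1.8  -0.    1.02 -0.43]
[0.45, -0.012, 0] [-0.2   0.04  2.12 -0.    0.98 -1.77]
[0.64, -0.012, 0] [-0.14  0.45  1.62 -0.    1.07 -1.71]
```

The body starts about 103 mm above the nominal TCP, so the whole hand sits consistently 31 mm higher than nominal and the stated proportions hold from the real tip. For the sideways push I'll use the fully open fingers, one near each end of the carton's right side, so that it also squares up.

Run:
```python
from h import *
move_gripper(1.0)
move_l([.551,-.172,.06],rate=.25); move_l([.551,-.172,-.017],rate=.15)
print(read_state()["clock"],read_state()["tcp_pos"])
move_l([.551,-.048,-.017],rate=.07); hold(.1); print(F(),read_state()["tcp_pos"],read_state()["clock"])
c=calibration("wrist");p,d=capture("wrist")
import pickle;pickle.dump((c,p,d),open("w2.pkl","wb"));cv2.imwrite("pics/w2.png",cv2.resize(p,None,fx=1.5,fy=1.5))
```

```text
33.6083 [ 0.55183663 -0.17168405 -0.01636889]
[ 0.62729798 -0.21854355  1.52452701] [ 0.55075652 -0.04802011 -0.01722041] 35.6333
```

View pics/w2.png

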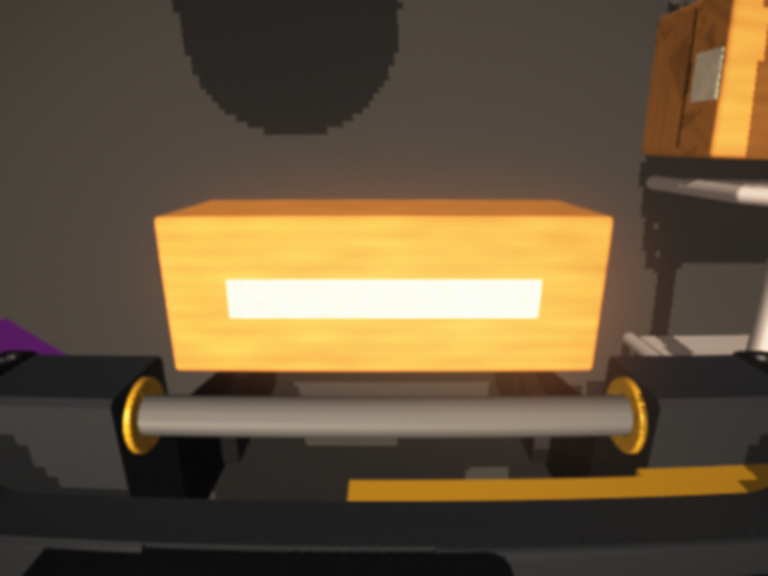

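The carton lies square in front of the fingers, with top corners at (155,218), (612,218), (593,370) and (176,370). The mouth of gap 3 and its divider appear at the right, around (640,345).

Run:
```python
from h import *
import pickle
c,p,d=pickle.load(open("w2.pkl","rb"))
for uv in[(155,217),(612,217),(594,370),(175,370)]:
    q=((uv[0]+.5)/1.5-.5,(uv[1]+.5)/1.5-.5);print(px2w(c,q,.045).round(4))
```

```text
[0.4842 0.0127 0.045 ]
[0.6179 0.0126 0.045 ]
[ 0.6192 -0.0369  0.045 ]
[ 0.4835 -0.0369  0.045 ]
```

The carton is square and centred on gap 3: y=-0.012, yaw 0, near end at x=0.484. Now push it in from behind with the fingers nearly shut and turned across its end.

Run:
```python
from h import *
move_l([.551,-.075,-.017],rate=.1); move_l([.551,-.075,.06],rate=.2)
move_gripper(.15)
movep([.452,-.012,.06],rot(0)); move_l([.452,-.012,-.006],rate=.15);hold(.1)
b=Fm(4);print(read_state()["clock"],read_state()["tcp_pos"])
move_l([.575,-.012,-.006],rate=.09);print((Fm(2)-b).round(1),read_state()["clock"])
x=.625;move_l([x,-.012,-.006],rate=.07);f=Fm(3)-b;print(f.round(1))
while x<.640 and abs(f[0])<6:
    x+=.0012;move_l([x,-.012,-.006],rate=.03);f=Fm(2)-b
    print(round(x,4),f.round(1))
print(read_state()["tcp_pos"],read_state()["clock"])
```

```text
40.0583 [ 0.45331934 -0.01229142 -0.00476411]
[0.3 0.4 0.5] 41.5917
[ 0.6  0.1 -0.5]
0.6262 [-0.2  0.5  0.1]
0.6274 [-1.5 -0.2  0.8]
0.6286 [-0.2  0.2  0.2]
0.6298 [ 0.3  0.3 -0.1]
0.631 [-4.7  0.1  3.6]
0.6322 [-9.4 -0.2  7.1]
[ 0.62995147 -0.01198342 -0.00613822] 44.0833
```

Force rose stiffly near the expected home position. I'll back the hand off clear and check from the top camera.

Run:
```python
from h import *
import pickle
move_l([.595,-.012,-.004],rate=.15); move_l([.56,-.012,.12],rate=.25)
movep([.40,-.30,.15],rot(0));hold(.1)
c=calibration("top");p,d=capture("top");pickle.dump((c,p,d),open("t3.pkl","wb"))
print(read_state()["clock"])
cv2.imwrite("pics/t3.png",cv2.resize(p[68:198,192:365],None,fx=4.5,fy=4.5,interpolation=cv2.INTER_CUBIC))
f=lambda w:np.array([(w2px(c,w)[0]-192+.5)*4.5,(w2px(c,w)[1]-68+.5)*4.5]).round()
for x in(.640,.644,.648): print(x,f([x,-.012,.045]))
```

```text
46.55
0.64 [344. 281.]
0.644 [344. 275.]
0.648 [344. 268.]
```

View pics/t3.png

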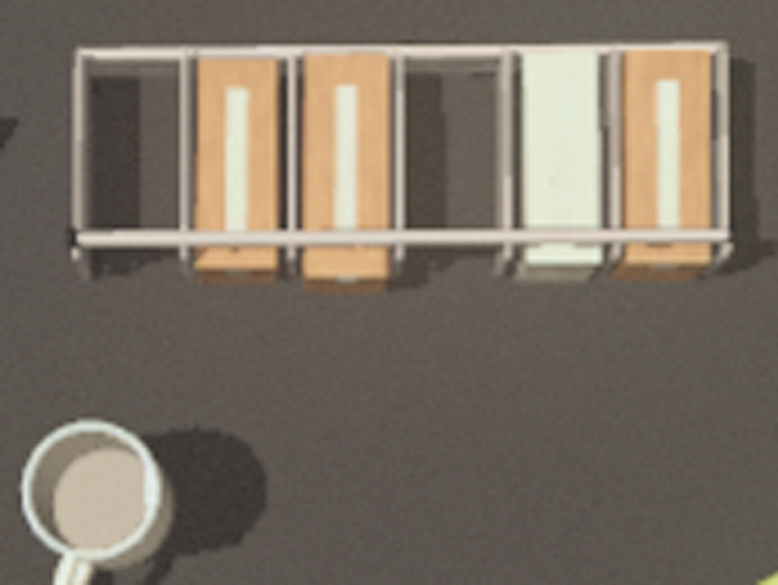

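The carton stands in gap 3 with its near top edge at v≈277, so x≈0.643 against 0.644 nominal. Everything else is unmoved. The fingers stopped 1–3 mm earlier than I'd calculated, so I'll give one more firm, lower push to make sure it is against the back.

Run:
```python
from h import *
import pickle
movep([.575,-.012,.06],rot(0)); move_l([.600,-.012,-.014],rate=.2);hold(.1)
b=Fm(4);x=.627;move_l([x,-.012,-.014],rate=.08);f=Fm(2)-b
while x<.643 and abs(f[0])<15:
    x+=.0015;move_l([x,-.012,-.014],rate=.05);f=Fm(1)-b
    print(round(x,4),read_state()["tcp_pos"][0].round(4),f.round(1))
print(read_state()["clock"])
move_l([.595,-.012,-.012],rate=.15); move_l([.56,-.012,.12],rate=.3)
movep([.40,-.30,.15],rot(0));hold(.1)
c=calibration("top");p,d=capture("top");print(read_state()["clock"])
p0=pickle.load(open("t3.pkl","rb"))[1]
cv2.imwrite("pics/t4.png",np.vstack([cv2.resize(q[108:140,235:330],None,fx=8,fy=8,interpolation=cv2.INTER_CUBIC) for q in(p0,p)]))
```

```text
0.6285 0.6282 [ 0.5  1.2 -0.6]
0.63 0.63 [-0.3  0.5  0.5]
0.6315 0.6299 [-5.   0.5  3.7]
0.633 0.6299 [-11.4  -0.3   8.1]
0.6345 0.6297 [-17.6  -0.8  13.5]
50.3417
52.7667
```

View pics/t4.png

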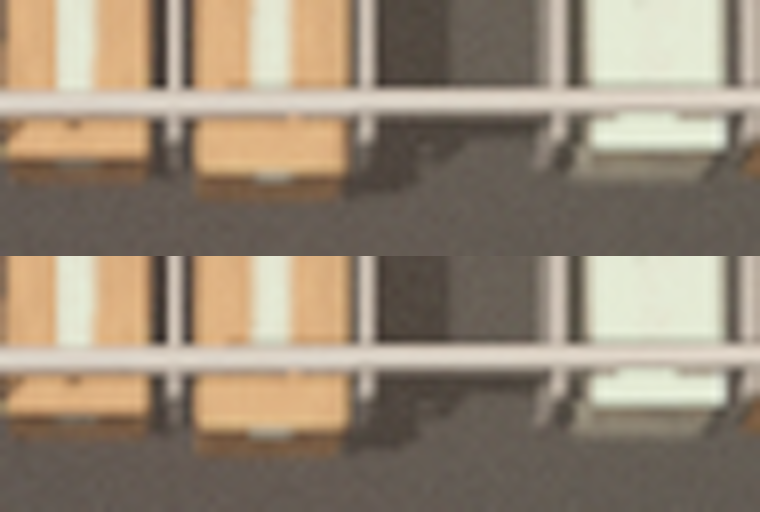

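The carton did not move between the two pictures (near edge at row 175 in both), and 17.6 N met a hard stop at the same position. So it is home, and the hand is clear.

```bash
python3 -c "
from h import *
print(F(),read_state()['clock']);finish_job()"
```

```text
[-0.33232824 -0.14022224 -0.43407561] 52.7667
the job is handed in; nothing more can be done
```

The loose brown carton is fully home in the third gap, and I handed the job in at 52.8 s with the hand clear. I ran one fingertip along rail stretches 1, 2 and 3 at about 3 N, starting about 13 mm in from the left end. Then I slid the carton left with the open fingers and pushed it in from its near end.

**Last checks:**
- **Position:** the top camera puts the carton's near end at about x=0.643, against a nominal 0.644. The rest of the rack and the mug looked unmoved in the top-camera crops; the jar and spoon were outside them.
- **Against the back:** a second push of 17.6 N met a hard stop at the same place as the first, and the carton did not shift.

**What disagreed or failed:**
- **Finger length:** the real fingertips sit about 31 mm higher than the nominal TCP.
- **First trace:** because of that, my first pass along the rail touched nothing. What looked like contact was sensor noise, so I repeated the trace with that offset.
- **Stop position:** the push stopped 1–3 mm before the point I had calculated. I put that down to the uncertain finger width.

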